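# Unclamp the glued cookie moulds and box them up

## Robot

A 6-joint arm with a two-finger parallel gripper is mounted at the origin on the work surface. World frame = base frame: x ahead of the robot, y to its left, z up, the work surface at z = 0. Lengths are in m, angles in rad, forces in N, time in s.
With the tool pointing down it reaches from about 0.375 to 0.975 m from the base axis. Payload 3.8 kg.
Tool frame: the origin (TCP) lies on the centre line of the jaws, within the pads' length; the fingertips stand 17 mm ahead of it and the grasp point (between the pads) lies 2 mm behind it; y points along the fingers, x is the direction in which the jaws open and shut, and the axes are right-handed (so a half turn about y gives the same grasp; the last joint's range is limited). The gripper opens to 88 mm and grips with 3 to 60 N. Pads are 18 mm wide; open, the fingers measure 123 mm over their backs; the gripper's body (75 mm by 187 mm) begins 45 mm behind the grasp point.
Start: joints at [-1.235, 0.264, 1.604, -0, 1.274, -0.037], TCP at [0.246, -0.629, 0.216] pointing down, gripper open.
Joint ranges: [-2.63, 2.63], [-0.94, 2.18], [0.31, 2.57], [-1.31, 4.45], [0, 2.66], [-2.55, 2.55]. Speed limits (rad/s): [2.57, 2.57, 3.14, 3.14, 3.14, 3.14].

## Interface

Orientations are given as a unit quaternion [x, y, z, w].
In Python, from workcell import get_obs, get_image, camera_params, job_done, look_for, landmark_of gives the robot as it stands. The module is installed in compiled form; this text tells all that it offers.
- The arm moves only by the tool drive_tool, never from a script. Its argument "commands" is a list of rows, each a list of 3 entries, a list of its own where there are three numbers: the shift along the world's x, y, z in mm, then the turn about the world's z in degrees, then the gripper's target within -1 to 1 (fully open at 1, half-way at 0, shut at -1). In form: [[[dx, dy, dz], twist, grip], ...]. A call has 1 to 10 rows; each row is the pose to reach, as a shift and turn from the pose commanded when the call began; what a row does not reach only later rows make up. A row lasts 1/10 s, in which the tool goes at most 50 mm and 8.59 degrees, less where a joint would pass 70% of its speed; a pose out of reach is approached as far as the arm can. A call with a gripper value outside its range is refused whole. The fingers move at their own pace and stop on an object; "squeeze" is the grip in N (left out, the last holds). Time passes only in rows, so rows that repeat a pose let the fingers close. It gives the time, the measured TCP pose, the force and the opening at its end, in the units of the state.
- get_obs(): the state, without advancing time (a new reading comes with each control period).
- get_image(name): name is "scene" or "side" or "wrist"; returns (picture, depth): 384x512x3 uint8, red, green, blue; 384x512 float32, m along the optical axis (not along the pixel's ray), 0 where there is no reading.
- camera_params(name): a dict with "intrinsics" (3x3 intrinsics, pixels), "T" (4x4, takes a point from camera to world coordinates); the wrist camera has in their place "mount" (4x4, takes a point from camera to tool coordinates, whose origin is the TCP and whose axes are the tool frame's). Camera axes: x right, y up, looking along -z (the intrinsics and any distortion apply to the point x, -y, -z); pixel columns grow to the right and rows downward; lengths in m; the calibration is good to about 2 mm. A picture is of the moment at which its call begins: read the wrist's pose just before it. camera_params takes no time and is no camera call.
- job_done(): hands the job in, once; it reports no verdict.
Trained networks look in the newest picture that a camera, given by its name, has taken for a name from the list of things; names that differ only in an ending like _2 or _b are one class to them, and where a whole thing is asked for, a point or a joint stands for the part that bears it (a point fixed in the world has none). Each returns a list of dicts, best first, with "confidence" (0 to 1); they miss things now and then, are a little off and sometimes report something else, mostly with a low value. They report only what shows in the picture. A call takes as long as a camera call.
- look_for(name, camera): "rect" ([left, top, width, height] as shares, 0 to 1, of the picture: columns of its width, rows of its height, round what is visible of it).
- landmark_of(name, camera): "point" ([row, column] as shares, 0 to 1, of the picture: columns of its width, rows of its height: a listed point, or the origin of a listed thing).
The state is a dict: "time_s": time; "joints": joint angles; "joint_vel": joint speeds; "joint_efforts": joint torques, N m; "tool_pos": TCP position; "ee_rot": TCP orientation; "contact_force": force on the tool from outside, world axes, zero at the start; "torque": the same for the moment, N m; "grip_width": finger opening in m.
Only numpy, scipy, OpenCV 4.12 (cv2) and the standard library are available. Lean on these libraries where they do the work, as an engineer would, in place of code of your own. Each camera call takes 0.05 s, during which the arm holds its last target. There are 200 camera calls.

## Task

The glue on the cookie moulds has set: lift the yellow ratchet pawl and keep it up until the red clamp bar has run all the way back, and press the red catch on the blue box, keeping the spring lid under your finger so that it rises gently to fully open instead of flying up. Then lay every mould from the clamp in the box and push the lid shut until the catch holds it, without disturbing the canister, salt cellar, cake ring or scraper.

Things in the scene. Friction and masses are not known exactly. Their poses are not given: they have to be found in the camera images.
- clamp: Ratchet clamp jig, fixed: brown wooden plate 270 x 300 x 12 mm with a low aluminium fence, red clamp bar and yellow pawl. Origin on the counter; x points from the pawl end to the fence, y along the fence; plate from x -160 to +110 mm. The fence (x +85 to +105, 280 long) rises 8 mm above the plate; the moulds stand on the plate against it, side by side, 68 mm apart in y.
- clamp_bar (a joint): Red clamp bar, 280 mm long, top 57 mm up: travel in m, 0 = clamped, 0.075 = fully back from the fence. Clamped, its lip covers the moulds' tops by 7 mm, so they cannot be lifted; fully back it leaves 63 mm free behind them. A spring (6 N) runs it back in about 1 s while the pawl is held up; let go early, the pawl drops into the next tooth and stops it.
- pawl (a joint): Yellow ratchet pawl on top of the clamp's steel stem: angle in rad, 0 = tooth down in the rack, up to 0.7 lifted. It swings up about its pivot; it is clear of the teeth above 0.2. A weak spring pushes it down (about 2 N at the fin, 4 N to unseat it).
- pawl_pivot (a point): Pivot axis of the pawl (along the clamp's y), 50 mm above the counter, between two steel cheeks.
- pawl_fin (a point): Centre of the pawl's upright yellow fin, which is pinched and lifted: 22 mm in x, 12 mm thick in y, from 54 to 84 mm above the counter when down; it lies 50 mm from the pivot towards the fence and 19.5 mm above it. The fin is the topmost thing on the jig.
- bin: Blue storage box, fixed, 200 (x) x 190 (y) x 60 mm high, walls and floor 8 mm thick (inside 184 x 174 mm, 52 mm deep). Origin under its centre on the counter; x points from the catch side to the hinge side, z up. The moulds fit in one layer only.
- bin_lid (a joint): Pale wooden spring lid, 203 x 194 x 8 mm: angle in rad, 0 = shut (top 70 mm up), 1.75 = fully open, leaning past upright. The spring drives it open (2 to 3 N at the free edge when shut): let go at once it flies open at over 4 rad/s, let go above 1.1 rad it swings on at under 3 rad/s. Push it shut from behind, over and down; at 0 the catch snaps in unless its pad is being pressed.
- bin_hinge (a point): Middle of the lid's hinge axis (which runs along the box's y), 62 mm above the counter, 100 mm from the box's centre; the lid's underside lies at this height when shut.
- catch (a joint): The lid's catch: a red press pad at the middle of the lid's free edge, rocking with a hook: angle in rad, 0 = at rest (hooked if the lid is shut), 0.25 = pad fully pressed (about 6 mm down at its centre). It lets go at about 0.2, with 1 to 4 N; the pressing finger then holds the lid down and can let it rise.
- catch_pad (a point): Centre of the top of the red press pad, 36 (x) x 40 (y) mm, carried by the lid; 182 mm from the hinge axis and 28 mm above the lid's underside, so 90 mm above the counter with the lid shut.
- lid_press (a point): A bare spot on the lid's outer face beside the pad, good for pushing it shut: 165 mm from the hinge axis, 55 mm to the box's +y side of the middle, 8 mm above the lid's underside. It moves with the lid.
- canister: Tall glass canister with metal twist cap, about 100 mm across and 190 mm high, standing loose; bystander. Origin under its centre.
- cellar: White ceramic salt cellar with wooden lid, 96 mm across, 70 mm high, loose; bystander. Origin under its centre.
- cake_ring: Aluminium cake ring, 160 mm across, 50 mm high, loose; bystander. Origin at the centre of its underside.
- scraper: Green scraper with a wooden handle, 250 mm long, lying loose along its own x; bystander.
- mould0_centre (a point): Centre of a cookie mould: a block glued up of dark and pale wood, 34 (its x) x 62 (its y) x 36 mm (its z, up), about 70 g, pale carved face to its +x. Two to four of the four moulds are present.
- mould1_centre (a point): Centre of a cookie mould: a block glued up of dark and pale wood, 34 (its x) x 62 (its y) x 36 mm (its z, up), about 70 g, pale carved face to its +x. Two to four of the four moulds are present.
- mould2_centre (a point): Centre of a cookie mould: a block glued up of dark and pale wood, 34 (its x) x 62 (its y) x 36 mm (its z, up), about 70 g, pale carved face to its +x. Two to four of the four moulds are present.
- mould3_centre (a point): Centre of a cookie mould: a block glued up of dark and pale wood, 34 (its x) x 62 (its y) x 36 mm (its z, up), about 70 g, pale carved face to its +x. Two to four of the four moulds are present.

How it is judged:
By the outcome, as a careful person would: the job done as asked, in the order asked, and still so for the second after the job is handed in, with the robot touching nothing.
Of mould0, mould1, mould2, mould3 only 2 to 4 are there at a start; the rules pass over those that are not, and their reading is None.
At some moment in a run one of mould0, mould1, mould2, mould3 may be knocked a few centimetres aside while the robot is not near it.
It also fails if it takes over 210 s, if anything falls off the work surface, if the arm or the gripper's body presses on something with over 40 N, if the wrist force passes 120 N, or if a joint passes its speed limit or range.

## Working session

There is one attempt and no reset: what is moved stays moved. The work goes in short steps, Python scripts to look and compute and a tool call to move; the robot and the scene stay as the last step left them, time stands still between calls to the robot, and variables do not carry over. Pictures are saved under pics/ and viewed, about 12 in all and at most 16, crops included, and the job is handed in when it is done.

Besides the shell and the picture viewer there is one more tool, called in YAML: its name, and indented under it one key for each argument. drive_tool: Moves the arm, as the interface text tells. Its arguments: {"type":"object","properties":{"commands":{"type":"array","items":{"type":"array"}},"squeeze":{"type":"number"}},"required":["commands"]}

```bash
mkdir -p pics
cat > h.py <<'E'
import numpy as np, cv2
from scipy.spatial.transform import Rotation as R
from workcell import *
def snap(n,save=None):
    o=get_obs(); im,d=get_image(n); p=camera_params(n)
    if 'T' in p: T=np.array(p['T'])
    else:
        W=np.eye(4); W[:3,:3]=R.from_quat(o['ee_rot']).as_matrix(); W[:3,3]=o['tool_pos']; T=W@np.array(p['mount'])
    if save: cv2.imwrite('pics/'+save+'.png',cv2.cvtColor(im,cv2.COLOR_RGB2BGR))
    return im,d,np.array(p['intrinsics']),T,p
def ray(K,T,r,c):
    v=np.array([(c-K[0,2])/K[0,0],-(r-K[1,2])/K[1,1],-1.]); return T[:3,3],T[:3,:3]@v
def at_depth(K,T,d,r,c):
    o,v=ray(K,T,r,c); return o+v*d[int(r),int(c)]
def at_z(K,T,r,c,z):
    o,v=ray(K,T,r,c); return o+v*(z-o[2])/v[2]
def cloud(d,K,T):
    r,c=np.mgrid[:d.shape[0],:d.shape[1]]
    v=np.stack([(c-K[0,2])/K[0,0],-(r-K[1,2])/K[1,1],-np.ones_like(d)],-1)*d[...,None]
    return v@T[:3,:3].T+T[:3,3]
E
python3 - <<'E'
from h import *
Z=dict(clamp=0,pawl_pivot=.05,pawl_fin=.0695,bin=0,bin_hinge=.062,catch_pad=.09,lid_press=.07,canister=0,cellar=0,cake_ring=0,scraper=0.0,mould0_centre=.03,)
for n in('scene','side'):
    im,d,K,T,p=snap(n,n+'0')
    print(n,[k for k in p],T[:3,3].round(3))
    for k,z in Z.items():
        for q in landmark_of(k,n)[:4]:
            r,c=q['point'][0]*384,q['point'][1]*512
            if q['confidence']>.2: print(k,round(q['confidence'],2),int(r),int(c),at_z(K,T,r,c,z).round(3))
    np.savez(n+'0.npz',im=im,d=d,K=K,T=T)
a=cv2.imread('pics/scene0.png');b=cv2.imread('pics/side0.png')
E
```

```text
scene ['intrinsics', 'T'] [1.175 0.855 1.078]
clamp 0.84 240 313 [0.497 0.199 0.   ]
pawl_pivot 0.5 214 340 [0.378 0.196 0.05 ]
pawl_fin 0.67 214 326 [0.431 0.181 0.069]
bin 0.98 175 243 [ 0.506 -0.218  0.   ]
bin_hinge 0.59 169 217 [ 0.605 -0.248  0.062]
catch_pad 0.58 148 257 [ 0.422 -0.236  0.09 ]
lid_press 0.85 161 258 [ 0.455 -0.187  0.07 ]
canister 0.8 124 212 [ 0.421 -0.605  0.   ]
cellar 0.64 240 207 [ 0.792 -0.004  0.   ]
cake_ring 0.88 314 404 [0.464 0.567 0.   ]
scraper 0.74 281 256 [0.75  0.225 0.   ]
mould0_centre 0.79 251 309 [0.558 0.247 0.03 ]
side ['intrinsics', 'T'] [ 0.522 -1.052  1.207]
clamp 0.69 179 223 [0.496 0.198 0.   ]
pawl_pivot 0.46 172 199 [0.389 0.209 0.05 ]
pawl_fin 0.51 171 208 [0.429 0.188 0.069]
bin 0.97 255 233 [ 0.513 -0.231  0.   ]
bin_hinge 0.61 245 259 [ 0.611 -0.241  0.062]
catch_pad 0.7 255 233 [ 0.512 -0.29   0.09 ]
catch_pad 0.58 241 209 [ 0.426 -0.222  0.09 ]
lid_press 0.68 234 218 [ 0.462 -0.176  0.07 ]
canister 0.77 352 213 [ 0.422 -0.593  0.   ]
canister 0.74 234 216 [ 0.448 -0.12   0.   ]
canister 0.52 130 214 [0.465 0.584 0.   ]
cellar 0.73 204 294 [0.796 0.001 0.   ]
cake_ring 0.94 130 213 [0.46  0.587 0.   ]
scraper 0.52 171 278 [0.76 0.22 0.  ]
mould0_centre 0.59 169 239 [0.571 0.222 0.03 ]
```

View pics/scene0.png

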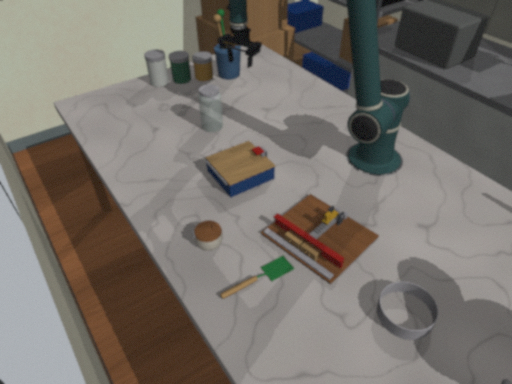

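View pics/side0.png

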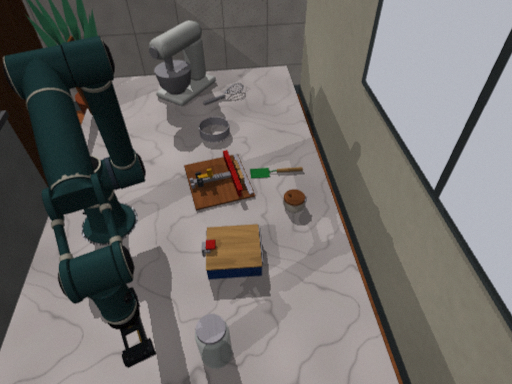

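The bin is at about (0.51,-0.22) with the catch towards the robot. The clamp is at about (0.50,0.20) with its fence away from the robot. The canister, cellar, ring and scraper are clear of both. Next I'll look from near with the wrist camera.

drive_tool:
  commands:
    - [[0,0,50],0,1]
    - [[0,0,100],0,1]
    - [[0,0,150],0,1]
    - [[20,50,170],0,1]
    - [[40,95,180],0,1]
    - [[60,140,180],0,1]
    - [[80,185,180],0,1]
    - [[100,230,180],0,1]
    - [[120,275,180],0,1]
    - [[140,320,180],0,1]

```text
time_s: 2.3
tool_pos: [0.3847, -0.3101, 0.3961]
ee_rot: [-0.584, 0.398, -0.399, 0.584]
contact_force: [1.6, -0.1, 0.9]
grip_width: 0.088
```

drive_tool:
  commands:
    - [[10,45,10],8,1]
    - [[20,90,20],16,1]
    - [[30,110,20],24,1]
    - [[30,110,20],24,1]
    - [[30,110,20],24,1]

```text
time_s: 2.8
tool_pos: [0.4143, -0.2019, 0.4158]
ee_rot: [0.654, -0.269, 0.269, -0.654]
contact_force: [0.4, -0.4, 0.7]
grip_width: 0.088
```

Run:
```python
from h import *
im,d,K,T,p=snap('wrist','w1'); o=get_obs()
print(p.keys(),o['tool_pos'],R.from_quat(o['ee_rot']).as_matrix().round(3),o['contact_force'],T.round(3))
np.savez('w1.npz',im=im,d=d,K=K,T=T)
for k,z in dict(bin=0,bin_hinge=.062,catch_pad=.09,lid_press=.07).items():
    for q in landmark_of(k,'wrist')[:2]:
        r,c=q['point'][0]*384,q['point'][1]*512
        print(k,round(q['confidence'],2),int(r),int(c),at_z(K,T,r,c,z).round(3),)
```

```text
dict_keys(['intrinsics', 'mount']) [ 0.41408165 -0.20250947  0.41560229] [[ 0.71  -0.001  0.704]
 [-0.704 -0.001  0.71 ]
 [-0.    -1.    -0.001]] [-1.36708391 -0.77117052  0.77155978] [[ 0.711  0.671  0.211  0.47 ]
 [-0.703  0.678  0.215 -0.146]
 [ 0.001 -0.301  0.954  0.585]
 [ 0.     0.     0.     1.   ]]
bin 0.78 120 301 [ 0.517 -0.236  0.   ]
bin_hinge 0.89 79 350 [ 0.618 -0.234  0.062]
catch_pad 0.84 156 272 [ 0.431 -0.231  0.09 ]
lid_press 0.7 122 255 [ 0.451 -0.169  0.07 ]
```

View pics/w1.png

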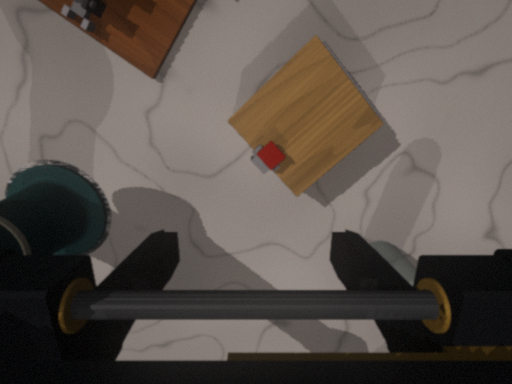

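The wrist view shows the lid with corners near (320,38), (383,125), (297,195) and (229,122), and the red pad at (271,156). The clamp's corner is at top left. I'll fit the lid from depth while moving over the clamp.

```bash
cat >> h.py <<'E'
def rect(P,m):
    q=P[m][:,:2]; 
    (x,y),(w,h),a=cv2.minAreaRect((q*1000).astype(np.float32)); return x,y,w,h,a
E
python3 - <<'E'
from h import *
z=np.load('w1.npz'); im,d,K,T=[z[k] for k in('im','d','K','T')]
P=cloud(d,K,T); h=P[...,2]; ok=d>0
reg=ok&(abs(P[...,0]-.52)<.18)&(abs(P[...,1]+.23)<.16)
floor=reg&(h<.03); print('floor z',np.median(h[floor]))
m=reg&(h>.055)&(h<.08)
m=cv2.morphologyEx(m.astype(np.uint8),cv2.MORPH_OPEN,np.ones((5,5)))>0
print('lid z',np.median(h[m]),rect(P,m))
i=im.astype(int); red=reg&(i[...,0]>120)&(i[...,1]<60)&(h>.05)
print('pad',red.sum(),np.median(P[red],0),rect(P,red))
E
```

```text
floor z 0.000565041060008431
lid z 0.07077131661204833 (518.1744995117188, -232.49038696289062, 194.58616638183594, 210.1964874267578, 87.85769653320312)
pad 168 [ 0.4293572  -0.22153485  0.09096562] (430.45263671875, -227.1354522705078, 29.689165115356445, 34.1520881652832, 0.4660051465034485)
```

drive_tool:
  commands:
    - [[0,50,0],8,1]
    - [[0,100,0],16,1]
    - [[0,150,0],24,1]
    - [[0,200,0],32,1]
    - [[0,250,0],40,1]
    - [[0,300,0],45,1]
    - [[0,350,0],45,1]
    - [[0,350,0],45,1]
    - [[0,350,0],45,1]

```text
time_s: 3.95
tool_pos: [0.4143, 0.1484, 0.4154]
ee_rot: [0.707, 0.003, -0.003, -0.707]
contact_force: [0.1, -0.2, 0.2]
grip_width: 0.0877
```

Run:
```python
from h import *
im,d,K,T,p=snap('wrist','w2'); o=get_obs()
print(o['tool_pos'],R.from_quat(o['ee_rot']).as_matrix().round(3))
np.savez('w2.npz',im=im,d=d,K=K,T=T)
for k,z in dict(clamp=0,pawl_pivot=.05,pawl_fin=.0695,mould0_centre=.03,).items():
    for q in landmark_of(k,'wrist')[:4]:
        r,c=q['point'][0]*384,q['point'][1]*512
        print(k,round(q['confidence'],2),int(r),int(c),at_z(K,T,r,c,z).round(3),)
P=cloud(d,K,T); h=P[...,2]; i=im.astype(int)
red=(d>0)&(i[...,0]>100)&(i[...,1]<50)&(h>.035)&(h<.07)
print('bar',red.sum(),np.median(P[red],0),rect(P,red))
yel=(d>0)&(i[...,0]>120)&(i[...,1]>90)&(i[...,2]<60)&(h>.07)&(h<.1)
print('fin',yel.sum(),np.median(P[yel],0) if yel.any() else 0)
```

```text
[0.41449305 0.14739168 0.41552675] [[ 1.    -0.001 -0.006]
 [ 0.006 -0.001  1.   ]
 [-0.001 -1.    -0.001]]
clamp 0.89 120 294 [0.497 0.196 0.   ]
clamp 0.29 299 295 [ 0.521 -0.233  0.   ]
pawl_pivot 0.91 134 240 [0.389 0.173 0.05 ]
pawl_fin 0.69 126 266 [0.437 0.189 0.07 ]
mould0_centre 0.66 93 331 [0.558 0.247 0.03 ]
bar 1885 [0.53738262 0.2268609  0.05758221] (540.8461303710938, 208.90338134765625, 22.096561431884766, 278.37188720703125, 10.917370796203613)
fin 1401 [ 0.5333006  -0.26792731  0.07127122]
```

View pics/w2.png

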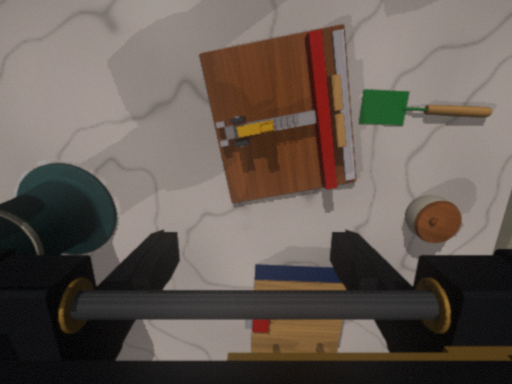

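There are two moulds visible, at (337,93) and (340,130), behind the bar. The fin is at about (260,128), and the clamp yaw is about +10°. I'll refine the clamp pose from the bar and plate edges and check the joint room for the turn.

Run:
```python
from h import *
z=np.load('w2.npz'); im,d,K,T=[z[k] for k in('im','d','K','T')]
P=cloud(d,K,T); h=P[...,2]; i=im.astype(int)
reg=(d>0)&(P[...,1]>.0)&(P[...,1]<.42)&(P[...,0]>.25)&(P[...,0]<.75)
red=reg&(i[...,0]>100)&(i[...,1]<50)&(h>.052)&(h<.062)
q=P[red][:,:2]; print('bar',cv2.fitLine(q.astype(np.float32),cv2.DIST_HUBER,0,.001,.001).ravel(),rect(P,red))
pl=reg&(h>.007)&(h<.1); pl=cv2.morphologyEx(pl.astype(np.uint8),cv2.MORPH_OPEN,np.ones((5,5)))
n,l,s,c=cv2.connectedComponentsWithStats(pl); k=l[140,230] or l[80,250]; print('plate',rect(P,l==k))
fin=reg&(h>.065)&(h<.1)&(i[...,0]>i[...,2]+40)&(P[...,0]<.5); print('fin',fin.sum(),rect(P,fin),np.percentile(h[fin],[5,50,95]))
cr=im[20:200,180:370]; cv2.imwrite('pics/w2c.png',cv2.resize(cr[...,::-1],None,fx=4,fy=4,interpolation=cv2.INTER_CUBIC)[:600])
print(get_obs()['joints'])
z=np.load('w1.npz'); im,d,K,T=[z[k] for k in('im','d','K','T')]
```

```text
bar [ 0.18790954 -0.9821863   0.5384618   0.22040612] (540.8461303710938, 208.90338134765625, 22.096561431884766, 278.37188720703125, 10.917370796203613)
plate (470.9752197265625, 194.5886688232422, 270.0950622558594, 300.9139404296875, 10.826651573181152)
fin 97 (436.5674133300781, 188.348388671875, 21.89337158203125, 12.010254859924316, 11.170486450195312) [0.07490776 0.0844535  0.08621908]
[ 2.82867278e-01 -2.49232736e-01  1.76263880e+00 -2.99264193e-04
  1.62803252e+00  2.79974050e-01]
```

View pics/w2c.png

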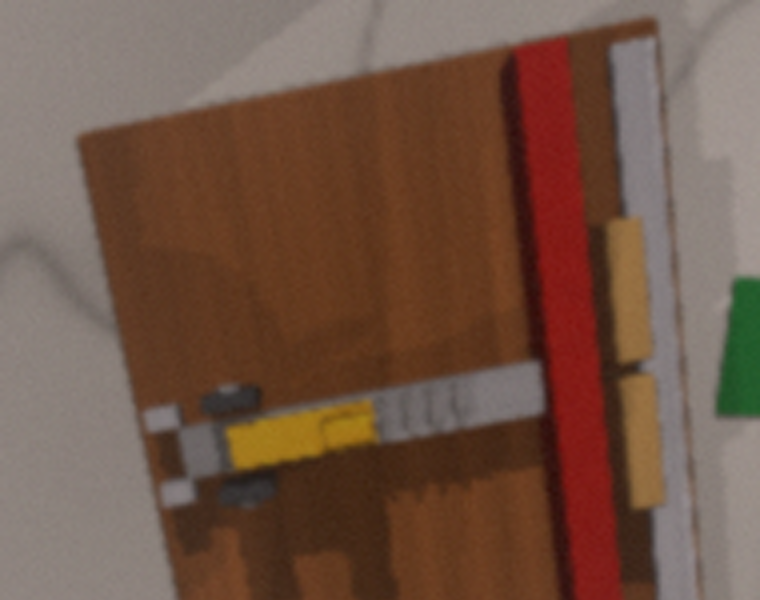

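drive_tool:
  commands:
    - [[22,40,-30],-8,1]
    - [[22,40,-60],-16,1]
    - [[22,40,-90],-24,1]
    - [[22,40,-120],-32,1]
    - [[22,40,-150],-40,1]
    - [[22,40,-180],-48,1]
    - [[22,40,-210],-56,1]
    - [[22,40,-240],-64,1]
    - [[22,40,-270],-72,1]
    - [[22,40,-270],-79.5,0.2]

```text
time_s: 5.2
tool_pos: [0.4332, 0.1852, 0.1411]
ee_rot: [0.546, -0.454, 0.451, -0.54]
contact_force: [-1.1, -0.4, -0.2]
grip_width: 0.0821
```

drive_tool:
  commands:
    - [[0,0,0],0,-0.2]
    - [[0,0,0],0,-0.3]

```text
time_s: 5.4
tool_pos: [0.4373, 0.1872, 0.1464]
ee_rot: [-0.545, 0.45, -0.45, 0.546]
contact_force: [1.4, 0.1, 0.2]
grip_width: 0.0663
```

Run:
```python
from h import *
im,d,K,T,p=snap('wrist','w3'); o=get_obs()
r=R.from_quat(o['ee_rot']).as_matrix(); print(o['tool_pos'],np.degrees(np.arctan2(r[1,0],r[0,0])),o['grip_width'],o['contact_force'])
P=cloud(d,K,T); h=P[...,2]; i=im.astype(int)
fin=(d>0)&(h>.07)&(h<.1)&(i[...,0]>i[...,2]+60); print('fin',fin.sum(),rect(P,fin),np.percentile(h[fin],[5,50,95]))
```

```text
[0.43743254 0.18756393 0.14681054] -79.07864812517214 0.06224220954671856 [ 0.11463748 -0.49586026  0.86081622]
fin 380 (436.33538818359375, 188.6113739013672, 21.784549713134766, 11.689571380615234, 10.576565742492676) [0.07451173 0.08434766 0.08558803]
```

View pics/w3.png

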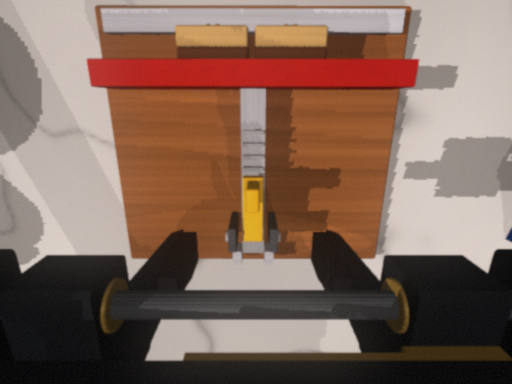

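The fin is confirmed at (0.436,0.189), and exactly two moulds sit in the middle slots. Next: descend and pinch.

drive_tool:
  commands:
    - [[-1,1,-30],0,-0.4]
    - [[-1,1,-60],0,-0.4]
    - [[-1,1,-71],0,-0.4]
    - [[-1,1,-71],0,-0.4]
    - [[-1,1,-71],0,-1]
    - [[-1,1,-71],0,-1]
    - [[-1,1,-71],0,-1]
    - [[-1,1,-71],0,-1]
    - [[-1,1,-71],0,-1]
    - [[-1,1,-71],0,-1]
  squeeze: 20

```text
time_s: 6.45
tool_pos: [0.4355, 0.1891, 0.075]
ee_rot: [-0.545, 0.45, -0.45, 0.545]
contact_force: [0.0, -0.2, 0.0]
grip_width: 0.0008
```

Run:
```python
from h import *
im,d,K,T,p=snap('wrist','w4'); o=get_obs(); print(o['grip_width'],o['contact_force'],o['torque'])
im2,d2,*_=snap('side'); np.savez('w4.npz',im=im,d=d,K=K,T=T)
cr=cv2.resize(im2[130:230,160:300],(700,500)); a=np.hstack([cv2.resize(im,(400,300)),cv2.resize(cr,(400,300))]); cv2.imwrite('pics/c4.png',a[...,::-1])
```

```text
0.00024833271860333643 [0.13167405 0.77017569 0.31450556] [-0.01280826 -0.00933485 -0.05256916]
```

View pics/c4.png

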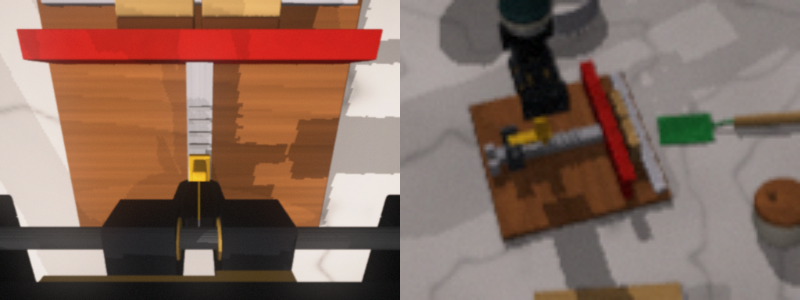

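Run:
```python
from h import *
z=np.load('w4.npz'); im,d,K,T=[z[k] for k in('im','d','K','T')]
P=cloud(d,K,T); h=P[...,2]; i=im.astype(int)
y=(d>0)&(i[...,0]>i[...,2]+90)&(i[...,1]>i[...,2]+60)&(P[...,0]<.5)&(h>.03)&(h<.12); print(y.sum(),P[y].min(0),P[y].max(0),np.argwhere(y).min(0),np.argwhere(y).max(0))
for r in range(195,290,6): print(r,P[r,256].round(3),P[r,250].round(3),i[r,256])
```

```text
768 [0.38538683 0.17782305 0.0333188 ] [0.45117001 0.20033257 0.11819776] [199 241] [279 268]
195 [0.447 0.19  0.035] [0.446 0.194 0.034] [184 174 173]
201 [0.448 0.19  0.054] [0.448 0.194 0.054] [230 175  44]
207 [0.447 0.19  0.062] [0.446 0.194 0.062] [114  79  28]
213 [0.446 0.19  0.072] [0.446 0.194 0.073] [117  82  25]
219 [0.447 0.19  0.083] [0.446 0.194 0.082] [148 105  29]
225 [0.443 0.189 0.084] [0.443 0.193 0.085] [238 190  40]
231 [0.44  0.189 0.085] [0.439 0.192 0.085] [222 166  37]
237 [0.445 0.19  0.105] [0.445 0.193 0.106] [61 43 19]
243 [0.445 0.19  0.112] [0.445 0.193 0.112] [60 43 19]
249 [0.445 0.19  0.119] [0.445 0.193 0.119] [56 41 19]
255 [0.442 0.19  0.119] [0.445 0.193 0.124] [55 41 17]
261 [0.44  0.189 0.12 ] [0.445 0.193 0.13 ] [52 38 14]
267 [0.436 0.188 0.12 ] [0.445 0.193 0.135] [54 41 17]
273 [0.446 0.19  0.14 ] [0.445 0.193 0.14 ] [53 42 18]
279 [0.445 0.19  0.144] [0.445 0.193 0.144] [57 44 25]
285 [0.441 0.189 0.143] [0.442 0.192 0.145] [46 44 43]
```

Run:
```python
from h import *
z=np.load('w4.npz'); im,d,K,T=[z[k] for k in('im','d','K','T')]
M=np.array(camera_params('wrist')['mount']); print(M.round(3))
for n in('w1','w4'):
    z=np.load(n+'.npz'); d=z['d']; C=cloud(d,z['K'],M)   # tool coords
    m=(d>0)&(d<.22)
    if n=='w1': m=(d>0)&(d<.24)
    print(n,m.sum(),C[m].min(0).round(3),C[m].max(0).round(3),'rows',np.argwhere(m).min(0))
    b=m.copy(); b[260:]=0
    print(np.percentile(C[b],[1,50,99],axis=0).round(3))
    for r in (235,240,250,260): print(r,[(c,C[r,c].round(3).tolist(),round(float(d[r,c]),3)) for c in (165,175,240,250,262,340,350)])
```

```text
[[ 1.    -0.    -0.001 -0.   ]
 [-0.001  0.3   -0.954 -0.169]
 [ 0.     0.954  0.3    0.079]
 [ 0.     0.     0.     1.   ]]
w1 51541 [-0.081 -0.127 -0.012] [ 0.082 -0.022  0.036] rows [230   0]
[[-0.078 -0.095 -0.003]
 [ 0.044 -0.047  0.011]
 [ 0.079 -0.024  0.035]]
235 [(165, [-0.05, -0.027, 0.01], 0.156), (175, [-0.044, -0.027, 0.01], 0.156), (240, [-0.032, 0.415, -0.205], 0.643), (250, [-0.009, 0.414, -0.205], 0.642), (262, [0.018, 0.415, -0.205], 0.642), (340, [0.048, -0.027, 0.01], 0.156), (350, [0.052, -0.031, 0.012], 0.152)]
240 [(165, [-0.048, -0.034, 0.01], 0.15), (175, [-0.044, -0.028, 0.007], 0.156), (240, [-0.032, 0.415, -0.218], 0.646), (250, [-0.009, 0.415, -0.217], 0.646), (262, [0.018, 0.413, -0.217], 0.644), (340, [0.046, -0.033, 0.01], 0.15), (350, [0.051, -0.034, 0.01], 0.15)]
250 [(165, [-0.044, -0.045, 0.01], 0.139), (175, [-0.044, -0.03, 0.002], 0.156), (240, [-0.033, 0.415, -0.243], 0.654), (250, [-0.01, 0.417, -0.244], 0.656), (262, [0.019, 0.416, -0.244], 0.655), (340, [0.044, -0.041, 0.008], 0.144), (350, [0.048, -0.044, 0.009], 0.141)]
260 [(165, [-0.045, 
[... 772 characters left out ...]
, 0.149), (250, [-0.002, -0.033, 0.01], 0.15), (262, [0.004, -0.034, 0.01], 0.149), (340, [0.079, 0.064, -0.039], 0.258), (350, [0.088, 0.063, -0.039], 0.257)]
250 [(165, [-0.083, 0.063, -0.049], 0.26), (175, [-0.073, 0.062, -0.049], 0.259), (240, [-0.007, -0.045, 0.01], 0.14), (250, [-0.002, -0.045, 0.01], 0.139), (262, [0.004, -0.044, 0.009], 0.141), (340, [0.08, 0.064, -0.05], 0.261), (350, [0.089, 0.062, -0.049], 0.259)]
260 [(165, [-0.026, -0.096, 0.035], 0.083), (175, [-0.024, -0.095, 0.035], 0.084), (240, [-0.007, -0.053, 0.009], 0.131), (250, [-0.002, -0.054, 0.01], 0.13), (262, [0.004, -0.054, 0.01], 0.131), (340, [0.026, -0.095, 0.034], 0.084), (350, [0.028, -0.097, 0.035], 0.082)]
```

Depth shows the fingertips are really about 25 mm behind the reported TCP, not 17 mm ahead. They closed above the fin, at z≈0.10, which also fits the empty grip. The scene depth itself is consistent: the counter reads z≈0 and the fin top 84 mm. So I'll use tip z = tool z + 25 mm and go 42 mm deeper, watching the force.

drive_tool:
  commands:
    - [[0,0,5],0,0]
    - [[0,0,5],0,0]
    - [[0,0,5],0,0]
    - [[0,0,5],0,0]
    - [[0,0,-10],0,0]
    - [[0,0,-20],0,0]
    - [[0,0,-20],0,0]

```text
time_s: 7.25
tool_pos: [0.4337, 0.1884, 0.053]
ee_rot: [0.546, -0.451, 0.45, -0.544]
contact_force: [-0.1, -0.4, 0.0]
grip_width: 0.0443
```

drive_tool:
  commands:
    - [[0,0,-10],0,0]
    - [[0,0,-20],0,0]
    - [[0,0,-20],0,0]
    - [[0,0,-20],0,-1]
    - [[0,0,-20],0,-1]
    - [[0,0,-20],0,-1]
    - [[0,0,-20],0,-1]
    - [[0,0,-20],0,-1]

```text
time_s: 8.05
tool_pos: [0.4358, 0.1888, 0.0352]
ee_rot: [-0.545, 0.45, -0.451, 0.545]
contact_force: [1.1, -3.1, 1.0]
grip_width: 0.0123
```

drive_tool:
  commands:
    - [[-2,0,3],0,-1]
    - [[-3,-1,5],0,-1]
    - [[-7,-1,9],0,-1]
    - [[-11,-2,13],0,-1]
    - [[-15,-3,17],0,-1]
    - [[-15,-3,17],0,-1]
    - [[-15,-3,17],0,-1]
    - [[-15,-3,17],0,-1]
    - [[-15,-3,17],0,-1]
    - [[-15,-3,17],0,-1]
  squeeze: 20

```text
time_s: 9.05
tool_pos: [0.4229, 0.1863, 0.0531]
ee_rot: [-0.544, 0.449, -0.452, 0.547]
contact_force: [4.3, -2.1, -0.4]
grip_width: 0.0121
```

drive_tool:
  commands:
    - [[0,0,0],0,-1]
    - [[0,0,0],0,-1]
    - [[0,0,0],0,-1]
    - [[0,0,0],0,-1]
    - [[0,0,0],0,-1]
    - [[0,0,0],0,-1]
    - [[0,0,0],0,-1]
    - [[0,0,0],0,-1]

```text
time_s: 9.85
tool_pos: [0.4229, 0.1863, 0.0531]
ee_rot: [-0.544, 0.449, -0.452, 0.547]
contact_force: [3.6, -2.3, -0.0]
grip_width: 0.0119
```

Run:
```python
from h import *
im,d,K,T,p=snap('wrist','w5'); o=get_obs(); print(o['tool_pos'],o['grip_width'],o['contact_force'])
P=cloud(d,K,T); h=P[...,2]; i=im.astype(int)
red=(d>0)&(i[...,0]>100)&(i[...,1]<50)&(h>.052)&(h<.064)
u=(P[...,:2]-[.4955,.1993])@np.array([.982,.188]); print('bar u',red.sum(),np.percentile(u[red],[5,50,95]))
```

```text
[0.42294216 0.1863094  0.05307346] 0.011485462292618126 [ 5.32807996 -2.18044892 -0.00638606]
bar u 14365 [-0.03774172 -0.02758481 -0.01813658]
```

View pics/w5.png

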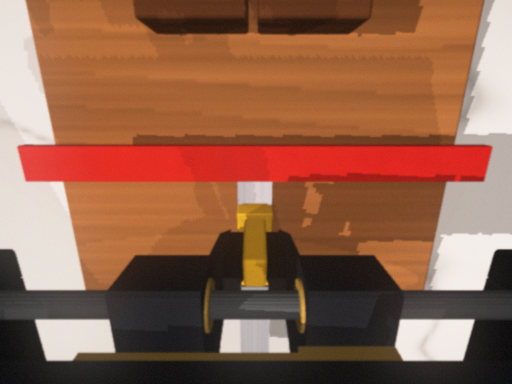

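The bar has run about 74 mm and is fully back, with both moulds free. I'll lower the pawl, release it, go up, then on to the bin.

drive_tool:
  commands:
    - [[0,0,0],0,-1]
    - [[0,0,0],0,-1]
    - [[4,1,-4],0,-1]
    - [[8,2,-8],0,-1]
    - [[12,2,-12],0,-1]
    - [[13,3,-16],0,-1]
    - [[13,3,-16],0,0]
    - [[13,3,-16],0,0]
    - [[13,3,-16],0,0]
    - [[13,3,-16],0,0]

```text
time_s: 10.9
tool_pos: [0.4331, 0.1892, 0.0356]
ee_rot: [0.545, -0.451, 0.45, -0.545]
contact_force: [0.2, 0.4, -0.3]
grip_width: 0.0417
```

drive_tool:
  commands:
    - [[0,0,40],0,0]
    - [[0,0,80],0,-0.5]
    - [[0,-45,110],8,-1]
    - [[0,-90,130],16,-1]
    - [[0,-135,150],24,-1]
    - [[0,-180,150],32,-1]
    - [[0,-225,150],40,-1]
    - [[0,-270,150],48,-1]
    - [[0,-315,150],56,-1]
    - [[0,-360,150],64,-1]

```text
time_s: 11.9
tool_pos: [0.4337, -0.1443, 0.1861]
ee_rot: [-0.696, 0.122, -0.123, 0.697]
contact_force: [0.8, -0.5, 0.2]
grip_width: 0.0004
```

drive_tool:
  commands:
    - [[-3,-56,0],-8.5,-1]
    - [[-3,-56,-20],-17,-1]
    - [[-3,-56,-40],-25.5,-1]
    - [[-3,-56,-60],-34,-1]
    - [[-3,-56,-70],-42.5,-1]
    - [[-3,-56,-70],-51,-1]
    - [[-3,-56,-70],-59.5,-1]
    - [[-3,-56,-70],-68,-1]
    - [[-3,-56,-70],-76.5,-1]
    - [[-3,-56,-70],-76.5,-1]

```text
time_s: 12.9
tool_pos: [0.431, -0.1987, 0.1158]
ee_rot: [-0.47, 0.529, -0.529, 0.47]
contact_force: [-0.1, -0.1, 0.1]
grip_width: 0.0007
```

Run:
```python
from h import *
im,d,K,T,p=snap('wrist','w6'); o=get_obs()
r=R.from_quat(o['ee_rot']).as_matrix(); print(o['tool_pos'],np.degrees(np.arctan2(r[1,0],r[0,0])),o['contact_force'])
P=cloud(d,K,T); h=P[...,2]; i=im.astype(int)
pad=(d>0)&(i[...,0]>100)&(i[...,1]<60)&(h>.085)&(h<.1)&(P[...,1]<-.1); print('pad',pad.sum(),rect(P,pad),np.median(h[pad]))
lid=(d>0)&(h>.064)&(h<.078)&(P[...,0]>.4)&(P[...,1]<-.1); print('lid',rect(P,lid))
im2,d2,K2,T2,_=snap('side'); P2=cloud(d2,K2,T2); h2=P2[...,2]
lid=(d2>0)&(h2>.060)&(h2<.082)&(abs(P2[...,0]-.52)<.14)&(abs(P2[...,1]+.23)<.12)&(im2[...,0]>120); print('lid side',rect(P2,lid),np.median(h2[lid]))
```

```text
[ 0.43090629 -0.19869221  0.11577512] -96.54936380976305 [ 0.07106851  1.0326895  -0.44545949]
pad 2273 (431.2475280761719, -228.10098266601562, 39.33466339111328, 34.670955657958984, 87.55304718017578) 0.09077107865187803
lid (496.69110107421875, -230.76795959472656, 193.95204162597656, 167.76275634765625, 87.83941650390625)
lid side (506.1123046875, -228.87399291992188, 193.9906005859375, 217.35179138183594, 88.47284698486328) 0.06792544600534034
```

View pics/w6.png

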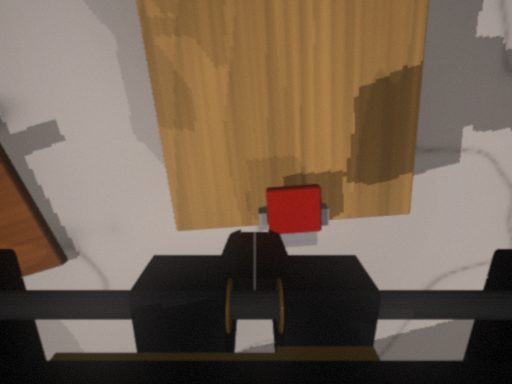

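The pad is centred at (0.431,-0.228). I'm aligning over it and lowering to just above.

drive_tool:
  commands:
    - [[0,-30,0],4.5,-1]
    - [[0,-30,-20],4.5,-1]
    - [[0,-30,-40],4.5,-1]
    - [[0,-30,-45],4.5,-1]
    - [[0,-30,-47],4.5,-1]
    - [[0,-30,-49],4.5,-1]
    - [[0,-30,-49],4.5,-1]
    - [[0,-30,-49],4.5,-1]

```text
time_s: 13.8
tool_pos: [0.4316, -0.2292, 0.0677]
ee_rot: [0.49, -0.509, 0.51, -0.49]
contact_force: [0.1, -0.6, -0.7]
grip_width: 0.0006
```

drive_tool:
  commands:
    - [[0,0,-2],0,-1]
    - [[0,0,-2],0,-1]
    - [[0,0,-2],0,-1]

```text
time_s: 14.1
tool_pos: [0.432, -0.2293, 0.0656]
ee_rot: [0.49, -0.509, 0.51, -0.49]
contact_force: [2.8, 0.3, 2.4]
grip_width: 0.0006
```

drive_tool:
  commands:
    - [[0,0,-2],0,-1]
    - [[0,0,-2],0,-1]

```text
time_s: 14.3
tool_pos: [0.4327, -0.2294, 0.0637]
ee_rot: [0.49, -0.509, 0.511, -0.491]
contact_force: [4.6, 1.4, 4.4]
grip_width: 0.0005
```

drive_tool:
  commands:
    - [[0,0,-2],0,-1]
    - [[0,0,-2],0,-1]
    - [[0,0,-3],0,-1]
    - [[0,0,-3],0,-1]

```text
time_s: 14.7
tool_pos: [0.4333, -0.2295, 0.0613]
ee_rot: [0.489, -0.508, 0.511, -0.491]
contact_force: [5.9, 0.9, 7.6]
grip_width: 0.0002
```

Run:
```python
import numpy as np
f=lambda t:np.array([-( (190-4*min(t,1))*np.cos(t)-(22+4*min(t*2,1))*np.sin(t)), (190-4*min(t,1))*np.sin(t)+(22+4*min(t*2,1))*np.cos(t)])
T=np.arange(0,1.81,.06)
for c in range(0,30,10):
    b=f(T[c]); print([[ [round(v[0]-b[0],0),round(-.038*(v[0]-b[0]),0),round(v[1]-b[1],0)],0,-1] for v in (f(t) for t in T[c+1:c+11])])
```

```text
[[[np.float64(2.0), np.float64(-0.0), np.float64(12.0)], 0, -1], [[np.float64(5.0), np.float64(-0.0), np.float64(23.0)], 0, -1], [[np.float64(8.0), np.float64(-0.0), np.float64(35.0)], 0, -1], [[np.float64(12.0), np.float64(-0.0), np.float64(46.0)], 0, -1], [[np.float64(17.0), np.float64(-1.0), np.float64(57.0)], 0, -1], [[np.float64(22.0), np.float64(-1.0), np.float64(68.0)], 0, -1], [[np.float64(28.0), np.float64(-1.0), np.float64(78.0)], 0, -1], [[np.float64(35.0), np.float64(-1.0), np.float64(88.0)], 0, -1], [[np.float64(42.0), np.float64(-2.0), np.float64(97.0)], 0, -1], [[np.float64(50.0), np.float64(-2.0), np.float64(105.0)], 0, -1]]
[[[np.float64(8.0), np.float64(-0.0), np.float64(8.0)], 0, -1], [[np.float64(17.0), np.float64(-1.0), np.float64(16.0)], 0, -1], [[np.float64(26.0), np.float64(-1.0), np.float64(23.0)], 0, -1], [[np.float64(35.0), np.float64(-1.0), np.float64(29.0)], 0, -1], [[np.float64(45.0), np.float64(-2.0), np.float64(35.0)], 0, -1], [[np.float64(55.0), np.float64(-2.0), np.float64(40.0)], 0, -1], [[np.float64(65.0), np.float64(-2.0), np.float64(45.0)], 0, -1], [[np.float64(75.0), np.float64(-3.0), np.float64(49.0)], 0, -1], [[np.float64(86.0), np.float64(-3.0), np.float64(52.0)], 0, -1], [[np.float64(97.0), np.float64(-4.0), np.float64(55.0)], 0, -1]]
[[[np.float64(11.0), np.float64(-0.0), np.float64(2.0)], 0, -1], [[np.float64(22.0), np.float64(-1.0), np.float64(4.0)], 0, -1], [[np.float64(33.0), np.float64(-1.0), np.float64(5.0)], 0, -1], [[np.float64(45.0), np.float64(-2.0), np.float64(5.0)], 0, -1], [[np.float64(56.0), np.float64(-2.0), np.float64(5.0)], 0, -1], [[np.float64(67.0), np.float64(-3.0), np.float64(3.0)], 0, -1], [[np.float64(78.0), np.float64(-3.0), np.float64(2.0)], 0, -1], [[np.float64(89.0), np.float64(-3.0), np.float64(-1.0)], 0, -1], [[np.float64(100.0), np.float64(-4.0), np.float64(-4.0)], 0, -1], [[np.float64(111.0), np.float64(-4.0), np.float64(-8.0)], 0, -1]]
```

drive_tool:
  commands:
    - [[0,0,-1],0,-1]
    - [[0,0,-1],0,-1]

```text
time_s: 14.9
tool_pos: [0.4333, -0.2295, 0.0606]
ee_rot: [0.489, -0.508, 0.511, -0.491]
contact_force: [4.2, 1.7, 9.8]
grip_width: 0.0005
```

drive_tool:
  commands:
    - [[2,0,12],0,-1]
    - [[5,0,23],0,-1]
    - [[8,0,35],0,-1]
    - [[8,0,35],0,-1]

```text
time_s: 15.3
tool_pos: [0.44, -0.2294, 0.0957]
ee_rot: [0.49, -0.509, 0.51, -0.49]
contact_force: [0.9, -0.3, 1.8]
grip_width: 0.0004
```

Run:
```python
from h import *
im,d,K,T,p=snap('wrist','w7'); o=get_obs(); print(o['tool_pos'],o['contact_force'])
P=cloud(d,K,T); h=P[...,2]; 
for x in (.48,.55,.58):
    m=(d>0)&(abs(P[...,0]-x)<.003)&(abs(P[...,1]+.23)<.07)&(h>.03); print(x,np.median(h[m]))
```

```text
[ 0.43936477 -0.22916256  0.094748  ] [ 1.18166384 -0.83687217  1.35386556]
0.48 0.09372560195578264
0.55 0.08173373063415232
0.58 0.07709851104670368
```

The catch released and the lid is following the finger (about 0.17 rad, force 1–2 N). Continuing the arc.

drive_tool:
  commands:
    - [[4,0,11],0,-1]
    - [[9,-1,22],0,-1]
    - [[14,-1,33],0,-1]
    - [[20,-1,43],0,-1]
    - [[27,-1,53],0,-1]
    - [[34,-2,62],0,-1]
    - [[42,-2,70],0,-1]
    - [[50,-2,78],0,-1]
    - [[59,-3,86],0,-1]
    - [[68,-3,93],0,-1]

```text
time_s: 16.35
tool_pos: [0.5078, -0.2319, 0.1874]
ee_rot: [0.49, -0.51, 0.51, -0.49]
contact_force: [-0.3, -0.4, 1.4]
grip_width: 0.0004
```

drive_tool:
  commands:
    - [[9,0,6],0,-1]
    - [[19,-1,12],0,-1]
    - [[29,-1,17],0,-1]
    - [[39,-1,22],0,-1]
    - [[49,-2,26],0,-1]
    - [[60,-2,29],0,-1]
    - [[71,-3,32],0,-1]
    - [[71,-3,32],0,-1]

```text
time_s: 17.15
tool_pos: [0.5796, -0.2348, 0.219]
ee_rot: [0.49, -0.509, 0.51, -0.491]
contact_force: [2.2, 0.6, 0.2]
grip_width: 0.0006
```

Run:
```python
from h import *
o=get_obs(); print(o['tool_pos'],o['contact_force'])
im,d,K,T,p=snap('side'); 
P=cloud(d,K,T)
m=(d>0)&(P[...,2]>.03)&(abs(P[...,1]+.24)<.13)&(P[...,0]>.35)&(P[...,0]<.75); print(P[m].max(0))
sc=snap('scene')[0]
a=np.hstack([cv2.resize(im[180:320,150:337],(400,300)),cv2.resize(sc[90:240,160:360],(400,300))]); cv2.imwrite('pics/c8.png',a[...,::-1])
```

```text
[ 0.57963375 -0.23475243  0.21900388] [2.19490944 0.63554848 0.18194921]
[ 0.63832688 -0.11035329  0.71480472]
```

View pics/c8.png

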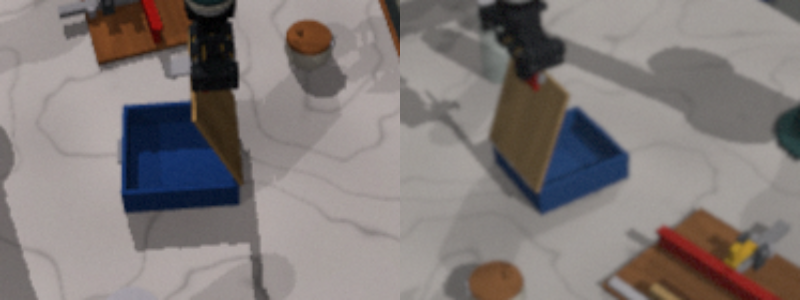

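Lid at about 1.2 rad, under control. Carrying on to full open.

drive_tool:
  commands:
    - [[11,0,2],0,-1]
    - [[22,-1,4],0,-1]
    - [[33,-1,5],0,-1]
    - [[45,-2,5],0,-1]
    - [[56,-2,4],0,-1]
    - [[67,-3,3],0,-1]
    - [[78,-3,1],0,-1]
    - [[89,-3,0],0,-1]
    - [[100,-4,-2],0,-1]
    - [[108,-4,-2],0,-1]

```text
time_s: 18.25
tool_pos: [0.6865, -0.2388, 0.2158]
ee_rot: [-0.49, 0.51, -0.509, 0.49]
contact_force: [0.6, -0.3, -0.3]
grip_width: 0.0005
```

drive_tool:
  commands:
    - [[8,0,0],0,-1]
    - [[16,0,0],0,-1]
    - [[16,0,0],0,-1]
    - [[16,0,40],0,-1]
    - [[16,0,80],0,-1]
    - [[16,40,110],8,-1]
    - [[16,80,110],16,-1]
    - [[10,120,110],24,-1]
    - [[0,165,110],32,-1]
    - [[-15,210,110],40,-1]

```text
time_s: 19.25
tool_pos: [0.6704, -0.0275, 0.327]
ee_rot: [-0.636, 0.31, -0.31, 0.636]
contact_force: [0.6, 0.5, -0.0]
grip_width: 0.0001
```

Run:
```python
from h import *
o=get_obs(); r=R.from_quat(o['ee_rot']).as_matrix(); print(o['tool_pos'],o['joints'],np.degrees(np.arctan2(r[1,0],r[0,0])))
im,d,K,T,p=snap('side'); P=cloud(d,K,T)
m=(d>0)&(P[...,2]>.1)&(abs(P[...,1]+.235)<.08)&(P[...,0]>.5)&(P[...,0]<.75); 
if m.any():
    q=P[m]; print(len(q),q[:,2].max()); a=np.polyfit(q[:,2],q[:,0],1); print('lean',a, 'angle',np.pi/2+np.arctan(a[0]))
```

```text
[ 0.6704154  -0.02752313  0.32696277] [-7.81871405e-02  2.11807323e-01  1.46663134e+00  7.04117832e-05
  1.46285612e+00  8.28355915e-01] -51.94152617408553
597 0.2814425728803277
lean [0.16455497 0.60612158] angle 1.7338896828793067
```

The lid is fully open (1.73 rad measured, by depth). On to the moulds, with a check view first.

drive_tool:
  commands:
    - [[-15,40,0],8,0.4]
    - [[-35,85,0],16,0.4]
    - [[-55,130,0],24,0.4]
    - [[-75,175,0],32,0.4]
    - [[-95,215,-20],40,0.4]
    - [[-108,238,-60],48,0.4]
    - [[-108,238,-77],56,0.4]
    - [[-108,238,-77],63,0.4]
    - [[-108,238,-77],63,0.4]
    - [[-108,238,-77],63,0.4]

```text
time_s: 20.3
tool_pos: [0.5633, 0.209, 0.2505]
ee_rot: [-0.704, -0.066, 0.065, 0.704]
contact_force: [0.9, -0.0, -0.4]
grip_width: 0.0613
```

Run:
```python
from h import *
im,d,K,T,p=snap('wrist','w9'); o=get_obs(); r=R.from_quat(o['ee_rot']).as_matrix(); print(o['tool_pos'],np.degrees(np.arctan2(r[1,0],r[0,0])),o['grip_width'])
P=cloud(d,K,T); h=P[...,2]; m=((d>0)&(h>.042)&(h<.053)).astype(np.uint8); m=cv2.morphologyEx(m,cv2.MORPH_OPEN,np.ones((3,3)))
n,l,s,c=cv2.connectedComponentsWithStats(m)
for k in range(1,n):
    if s[k,4]>150: print(s[k],c[k].round(),np.round(rect(P,l==k),1),np.median(h[l==k]))
for k in ('mould0_centre',):
    for q in landmark_of(k,'wrist')[:4]:
        rr,cc=q['point'][0]*384,q['point'][1]*512; print(k,round(q['confidence'],2),int(rr),int(cc),at_z(K,T,rr,cc,.03).round(3))
```

```text
[0.56351614 0.20898516 0.25082748] 10.58428851073812 0.06141804575403825
[ 240  112   26   48 1238] [253. 135.] [555.  247.   33.4  60.7  10.6] 0.048403802647007194
[ 241  164   25   44 1080] [253. 185.] [568.2 180.3  33.9  62.3  10.3] 0.048367845172811536
mould0_centre 0.65 133 252 [0.554 0.249 0.03 ]
```

View pics/w9.png

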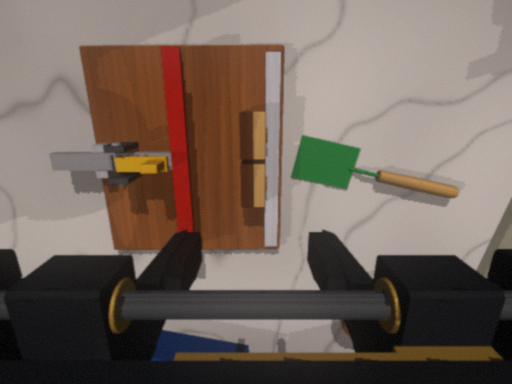

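Both moulds are in place at (0.5555,0.2463) and (0.5685,0.180). Gripping the first.

drive_tool:
  commands:
    - [[-8,37,-40],0,0.4]
    - [[-8,37,-90],0,0.4]
    - [[-8,37,-140],0,0.4]
    - [[-8,37,-190],0,0.4]
    - [[-8,37,-215],0,0.4]
    - [[-8,37,-235],0,0.4]
    - [[-8,37,-247],0,0.4]
    - [[-8,37,-247],0,0.4]

```text
time_s: 21.2
tool_pos: [0.5542, 0.2455, 0.0015]
ee_rot: [0.704, 0.065, -0.067, -0.704]
contact_force: [-0.5, -0.1, -0.0]
grip_width: 0.0617
```

drive_tool:
  commands:
    - [[0,0,0],0,0]
    - [[0,0,0],0,-0.5]
    - [[0,0,0],0,-1]
    - [[0,0,0],0,-1]
    - [[0,0,0],0,-1]
    - [[0,0,0],0,-1]
  squeeze: 15

```text
time_s: 21.8
tool_pos: [0.5543, 0.2462, 0.0041]
ee_rot: [0.704, 0.066, -0.067, -0.704]
contact_force: [-5.1, -0.5, 6.4]
grip_width: 0.0341
```

drive_tool:
  commands:
    - [[0,0,20],0,-1]
    - [[0,0,60],0,-1]
    - [[0,0,110],0,-1]
    - [[0,0,160],0,-1]
    - [[-10,0,210],0,-1]
    - [[-25,-45,220],-3,-1]
    - [[-40,-95,220],-6,-1]
    - [[-55,-140,220],-9,-1]
    - [[-65,-185,220],-13,-1]
    - [[-65,-230,220],-13,-1]

```text
time_s: 22.8
tool_pos: [0.4885, 0.0148, 0.2236]
ee_rot: [-0.707, 0.014, -0.015, 0.707]
contact_force: [0.6, -0.5, -1.0]
grip_width: 0.0337
```

drive_tool:
  commands:
    - [[0,-50,0],0,-1]
    - [[0,-100,0],0,-1]
    - [[0,-150,0],0,-1]
    - [[0,-190,0],0,-1]
    - [[0,-204,0],0,-1]
    - [[0,-204,-40],0,-1]
    - [[0,-204,-80],0,-1]
    - [[0,-204,-120],0,-1]
    - [[0,-204,-120],0,-1]

```text
time_s: 23.7
tool_pos: [0.4849, -0.1849, 0.0972]
ee_rot: [-0.705, 0.018, -0.01, 0.709]
contact_force: [-0.7, 0.5, -0.6]
grip_width: 0.034
```

Run:
```python
from h import *
im,d,K,T,p=snap('wrist','w10'); o=get_obs(); r=R.from_quat(o['ee_rot']).as_matrix(); print(o['tool_pos'],np.degrees(np.arctan2(r[1,0],r[0,0])),o['grip_width'])
```

```text
[ 0.48734276 -0.18600175  0.10038328] -2.2098972204628438 0.03380372913409025
```

View pics/w10.png

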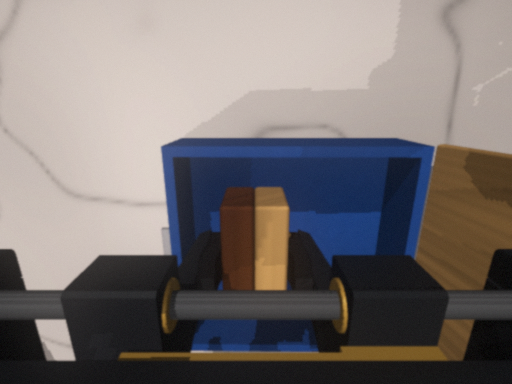

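Held straight over the box's catch-side half, at image (255,238). Lowering.

drive_tool:
  commands:
    - [[2,-2,-40],0,-1]
    - [[2,-2,-70],0,-1]
    - [[2,-2,-85],0,-1]
    - [[2,-2,-93],0,-1]
    - [[2,-2,-97],0,-1]
    - [[2,-2,-98],0,-1]
    - [[2,-2,-98],0,-1]

```text
time_s: 24.45
tool_pos: [0.4931, -0.1903, 0.0061]
ee_rot: [0.707, -0.013, 0.014, -0.707]
contact_force: [-0.1, 0.2, -1.2]
grip_width: 0.0337
```

drive_tool:
  commands:
    - [[0,0,-1],0,-1]
    - [[0,0,-1],0,0.2]
    - [[0,0,-1],0,0.2]
    - [[0,0,-1],0,0.2]
    - [[0,0,-1],0,0.2]

```text
time_s: 24.95
tool_pos: [0.492, -0.1899, 0.0039]
ee_rot: [0.707, -0.014, 0.014, -0.707]
contact_force: [0.2, -1.1, -0.0]
grip_width: 0.0527
```

drive_tool:
  commands:
    - [[0,0,40],0,0.2]
    - [[0,0,90],0,0.2]
    - [[0,0,140],0,0.4]
    - [[0,0,190],0,0.4]
    - [[0,40,220],3,0.4]
    - [[0,90,220],6,0.4]
    - [[0,140,220],9,0.4]
    - [[20,185,220],13,0.4]
    - [[40,225,220],13,0.4]
    - [[60,270,220],13,0.4]

```text
time_s: 25.95
tool_pos: [0.5523, 0.0818, 0.2242]
ee_rot: [0.704, 0.067, -0.066, -0.704]
contact_force: [1.2, -0.7, -0.4]
grip_width: 0.0619
```

drive_tool:
  commands:
    - [[10,50,0],0,0.4]
    - [[17,100,0],0,0.4]
    - [[17,100,0],0,0.4]
    - [[17,100,0],0,0.4]

```text
time_s: 26.35
tool_pos: [0.5686, 0.1812, 0.2233]
ee_rot: [0.704, 0.067, -0.068, -0.704]
contact_force: [-0.0, -0.9, 0.0]
grip_width: 0.0615
```

Run:
```python
from h import *
im,d,K,T,p=snap('wrist','w11'); o=get_obs(); r=R.from_quat(o['ee_rot']).as_matrix(); print(o['tool_pos'],np.degrees(np.arctan2(r[1,0],r[0,0])),o['grip_width'])
P=cloud(d,K,T); h=P[...,2]; m=((d>0)&(h>.03)&(h<.053)&(P[...,0]>.45)).astype(np.uint8); m=cv2.morphologyEx(m,cv2.MORPH_OPEN,np.ones((3,3)))
n,l,s,c=cv2.connectedComponentsWithStats(m)
for k in range(1,n):
    if s[k,4]>150: print(s[k],c[k].round(),np.round(rect(P,l==k),1),np.median(h[l==k]))
```

```text
[0.56857131 0.18003462 0.22340112] 10.83849548503863 0.06194186937852416
[ 240  144   29   50 1365] [253. 168.] [569.4 181.2  36.2  61.2  10.4] 0.048318681671163044
[155 344  43  15 346] [171. 351.] [ 503.1 -135.7    4.3   65.9   87.2] 0.038452452001075194
```

Mould B is still in place; the tool is right above it.

drive_tool:
  commands:
    - [[0,0,-50],0,0.4]
    - [[0,0,-100],0,0.4]
    - [[0,0,-150],0,0.4]
    - [[0,0,-190],0,0.4]
    - [[0,0,-210],0,0.4]
    - [[0,0,-220],0,0.4]
    - [[0,0,-220],0,0.4]
    - [[0,0,-220],0,0]
    - [[0,0,-220],0,-0.5]
    - [[0,0,-220],0,-1]

```text
time_s: 27.4
tool_pos: [0.5701, 0.1803, 0.0057]
ee_rot: [-0.704, -0.067, 0.066, 0.704]
contact_force: [-12.2, -3.3, 11.4]
grip_width: 0.04
```

drive_tool:
  commands:
    - [[0,0,0],0,-1]
    - [[0,0,0],0,-1]
    - [[0,0,0],0,-1]
    - [[0,0,20],0,-1]
    - [[0,0,60],0,-1]
    - [[0,0,110],0,-1]
    - [[0,0,160],0,-1]
    - [[-20,0,205],0,-1]
    - [[-45,-40,220],-6,-1]
    - [[-78,-80,220],-13,-1]

```text
time_s: 28.4
tool_pos: [0.4947, 0.1019, 0.2292]
ee_rot: [-0.706, 0.011, -0.018, 0.707]
contact_force: [0.3, -1.1, -0.8]
grip_width: 0.0338
```

drive_tool:
  commands:
    - [[0,-50,0],0,-1]
    - [[0,-100,0],0,-1]
    - [[0,-150,0],0,-1]
    - [[0,-200,0],0,-1]
    - [[0,-250,0],0,-1]
    - [[0,-300,0],0,-1]
    - [[0,-350,0],0,-1]
    - [[-1,-373,0],0,-1]
    - [[-1,-373,0],0,-1]

```text
time_s: 29.3
tool_pos: [0.4908, -0.2746, 0.2244]
ee_rot: [0.707, -0.015, 0.015, -0.706]
contact_force: [0.9, -0.5, -0.2]
grip_width: 0.0336
```

Run:
```python
from h import *
im,d,K,T,p=snap('wrist','w12'); o=get_obs(); r=R.from_quat(o['ee_rot']).as_matrix(); print(o['tool_pos'],np.degrees(np.arctan2(r[1,0],r[0,0])),o['grip_width'])
P=cloud(d,K,T); h=P[...,2]; m=((d>0)&(h>.033)&(h<.053)&(P[...,0]<.58)&(P[...,0]>.43)&(P[...,1]<-.155)).astype(np.uint8); m=cv2.morphologyEx(m,cv2.MORPH_OPEN,np.ones((3,3)))
n,l,s,c=cv2.connectedComponentsWithStats(m)
for k in range(1,n):
    if s[k,4]>100: print(s[k],np.round(rect(P,l==k),1),np.median(h[l==k]))
```

```text
[ 0.49088588 -0.27263094  0.22421904] -2.390517400064546 0.0339996918560073
[ 239   70   31   56 1597] [ 495.3 -189.4   61.9   36.2   87.5] 0.0443096875479877
[287 199  35   5 163] [ 556.5 -320.2    1.3   46.5   87.8] 0.04382643485809384
[222 335  33  18 309] [ 457.4 -556.6   10.6   58.4   56.2] 0.04279540618932387
```

View pics/w12.png

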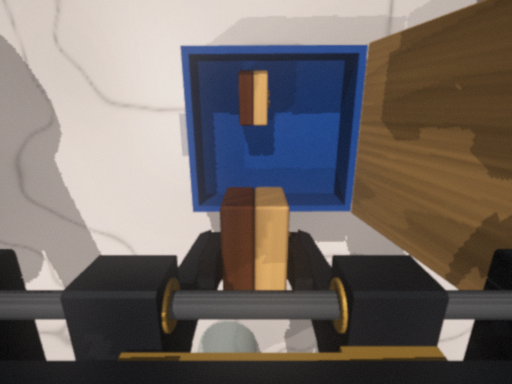

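Mould A lies flat in the box (top z 44 mm), and mould B is held clear of it. Lowering B.

drive_tool:
  commands:
    - [[0,0,-50],0,-1]
    - [[0,0,-100],0,-1]
    - [[0,0,-150],0,-1]
    - [[0,0,-190],0,-1]
    - [[0,0,-208],0,-1]
    - [[0,0,-216],0,-1]
    - [[0,0,-220],0,-1]
    - [[0,0,-221],0,-1]

```text
time_s: 30.15
tool_pos: [0.4922, -0.2712, 0.0039]
ee_rot: [0.707, -0.013, 0.014, -0.707]
contact_force: [-0.2, -0.8, -0.6]
grip_width: 0.0338
```

drive_tool:
  commands:
    - [[0,0,-1],0,-1]
    - [[0,0,-1],0,0.2]
    - [[0,0,-1],0,0.2]
    - [[0,0,-1],0,0.2]
    - [[0,0,-1],0,0.2]
    - [[0,0,40],0,0.2]
    - [[0,0,90],0,0.2]
    - [[0,0,140],0,0.2]
    - [[0,0,190],0,0.2]
    - [[0,0,240],0,0]

```text
time_s: 31.15
tool_pos: [0.4907, -0.2712, 0.2449]
ee_rot: [0.707, -0.014, 0.014, -0.707]
contact_force: [0.5, -0.3, 0.2]
grip_width: 0.047
```

Run:
```python
from h import *
im,d,K,T,p=snap('wrist','w13'); o=get_obs(); print(o['tool_pos'],o['joints'])
P=cloud(d,K,T); h=P[...,2]; m=((d>0)&(h>.033)&(h<.055)&(P[...,0]<.58)&(P[...,0]>.43)&(P[...,1]<-.15)&(P[...,1]>-.33)).astype(np.uint8); m=cv2.morphologyEx(m,cv2.MORPH_OPEN,np.ones((3,3)))
n,l,s,c=cv2.connectedComponentsWithStats(m)
for k in range(1,n):
    if s[k,4]>100: print(s[k],np.round(rect(P,l==k),1),np.median(h[l==k]))
```

```text
[ 0.49503557 -0.27384456  0.25544171] [-5.49369783e-01  2.40575741e-02  1.80338776e+00  9.54377592e-05
  1.29882286e+00 -5.10318946e-01]
[ 240   76   30   52 1396] [ 495.6 -190.    61.1   36.5   88.6] 0.044315870137098395
[ 244  142   27   46 1154] [ 495.7 -270.7   61.    35.7   87.5] 0.04432655929874396
[235 197  23   5 114] [ 478.3 -317.4    1.2   31.2   87.9] 0.04486692130191122
[259 197  61   5 298] [ 538.  -319.7    1.3   83.4   87.7] 0.04494872581917819
```

Both moulds are flat in the box. I'll go over and behind the lid with the fingers shut, to push at the spot beside the pad.

drive_tool:
  commands:
    - [[0,0,40],-8,-1]
    - [[0,10,60],-16,-1]
    - [[30,20,65],-24,-1]
    - [[65,30,65],-32,-1]
    - [[100,40,65],-40,-1]
    - [[135,55,65],-48,-1]
    - [[170,70,65],-56,-1]
    - [[205,85,65],-64,-1]
    - [[235,94,65],-72,-1]
    - [[235,94,65],-80,-1]

```text
time_s: 32.2
tool_pos: [0.729, -0.1753, 0.3053]
ee_rot: [-0.532, 0.466, -0.465, 0.532]
contact_force: [0.4, 0.3, -0.5]
grip_width: 0.0008
```

drive_tool:
  commands:
    - [[0,0,0],-8,-1]
    - [[0,0,-10],-9.6,-1]
    - [[0,0,-10],-9.6,-1]
    - [[0,0,-10],-9.6,-1]

```text
time_s: 32.6
tool_pos: [0.7254, -0.1775, 0.2966]
ee_rot: [-0.493, 0.508, -0.507, 0.492]
contact_force: [-0.1, 0.6, 0.1]
grip_width: 0.0008
```

Run:
```python
from h import *
o=get_obs(); r=R.from_quat(o['ee_rot']).as_matrix(); print(o['tool_pos'],np.degrees(np.arctan2(r[1,0],r[0,0])),o['contact_force'])
im,d,K,T,p=snap('side'); P=cloud(d,K,T)
m=(d>0)&(P[...,2]>.1)&(P[...,2]<.27)&(abs(P[...,1]+.27)<.05)&(P[...,0]>.5)&(P[...,0]<.69); q=P[m]; a=np.polyfit(q[:,2],q[:,0],1); print('angle',np.pi/2+np.arctan(a[0]),len(q))
def f(t,r=165,n=8):
    X=r*np.cos(t)-n*np.sin(t);Z=r*np.sin(t)+n*np.cos(t); return 1000*np.array([.6152-X/1000+.009,-.1801+X*.038e-3,.062+Z/1000-.0245])
for t in np.arange(1.8,-.01,-.09): print(round(t,2),f(t).round().astype(int).tolist())
```

```text
[ 0.72543581 -0.17750111  0.29664171] -91.7228169408221 [-0.1405252   0.64201343  0.14263165]
angle 1.809808709064662 360
1.8 [669, -182, 196]
1.71 [655, -181, 200]
1.62 [640, -181, 202]
1.53 [625, -180, 203]
1.44 [611, -180, 202]
1.35 [596, -179, 200]
1.26 [581, -178, 197]
1.17 [567, -178, 193]
1.08 [553, -177, 187]
0.99 [540, -177, 180]
0.9 [528, -176, 172]
0.81 [516, -176, 163]
0.72 [505, -176, 152]
0.63 [496, -175, 141]
0.54 [487, -175, 129]
0.45 [479, -175, 116]
0.36 [473, -174, 103]
0.27 [467, -174, 89]
0.18 [463, -174, 75]
0.09 [461, -174, 60]
-0.0 [459, -174, 45]
```

drive_tool:
  commands:
    - [[0,0,-40],0,-1]
    - [[0,0,-80],0,-1]
    - [[0,-3,-98],0,-1]
    - [[-20,-3,-98],0,-1]
    - [[-40,-3,-98],0,-1]
    - [[-56,-3,-98],0,-1]
    - [[-66,-3,-97],0,-1]
    - [[-76,-3,-96],0,-1]
    - [[-86,-3,-95],0,-1]
    - [[-93,-3,-94],0,-1]

```text
time_s: 33.65
tool_pos: [0.6327, -0.1804, 0.2043]
ee_rot: [0.492, -0.508, 0.508, -0.492]
contact_force: [0.9, 0.4, -0.7]
grip_width: 0.0005
```

drive_tool:
  commands:
    - [[-8,0,0],0,-1]
    - [[-15,0,0],0,-1]
    - [[-22,0,0],0,-1]
    - [[-29,0,0],0,-1]
    - [[-36,1,-2],0,-1]
    - [[-43,1,-3],0,-1]
    - [[-51,1,-6],0,-1]
    - [[-58,1,-8],0,-1]
    - [[-65,2,-11],0,-1]
    - [[-72,2,-14],0,-1]

```text
time_s: 34.65
tool_pos: [0.5606, -0.1785, 0.1898]
ee_rot: [0.492, -0.508, 0.508, -0.492]
contact_force: [1.6, 0.8, 2.0]
grip_width: 0.0004
```

Run:
```python
from h import *
o=get_obs(); print(o['tool_pos'],o['contact_force'])
im,d,K,T,p=snap('side'); P=cloud(d,K,T)
sc=snap('scene')[0]
a=np.hstack([cv2.resize(im[160:320,150:363],(400,300)),cv2.resize(sc[70:220,160:360],(400,300))]); cv2.imwrite('pics/c14.png',a[...,::-1])
```

```text
[ 0.56057326 -0.17847783  0.18976351] [1.55453663 0.80933913 1.99090168]
```

View pics/c14.png

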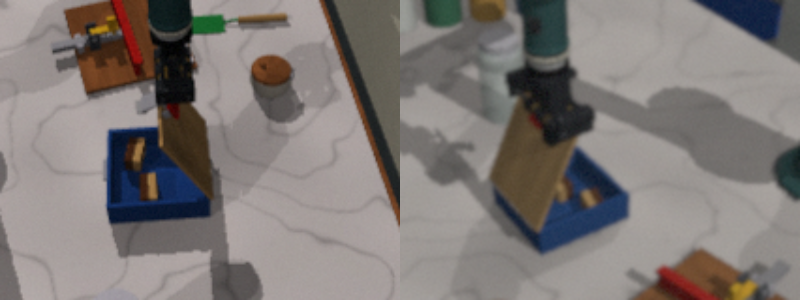

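The lid is at about 1.1 rad with the finger behind it. One mould looks turned in the box, so I'll check its height before shutting.

Run:
```python
from h import *
im,d,K,T,p=snap('side'); P=cloud(d,K,T); h=P[...,2]; i=im.astype(int)
cv2.imwrite('pics/c15.png',cv2.resize(im[215:275,195:260],(780,720),interpolation=cv2.INTER_CUBIC)[:600,:,::-1])
w=(d>0)&(i[...,0]>i[...,2]+25)&(abs(P[...,0]-.5)<.08)&(P[...,1]<-.14)&(P[...,1]>-.32)&(h<.075)&(h>.01)
n,l,s,c=cv2.connectedComponentsWithStats(w.astype(np.uint8))
for k in range(1,n):
    if s[k,4]>15:
        q=P[l==k]; t=q[q[:,2]>np.percentile(q[:,2],60)]; print(s[k],q.min(0).round(3),q.max(0).round(3),t.mean(0).round(3))
```

```text
[217 234  10  17 121] [ 0.451 -0.215  0.014] [ 0.489 -0.151  0.048] [ 0.471 -0.18   0.043]
[225 252   9  15 115] [ 0.477 -0.302  0.01 ] [ 0.508 -0.22   0.049] [ 0.492 -0.276  0.044]
```

View pics/c15.png

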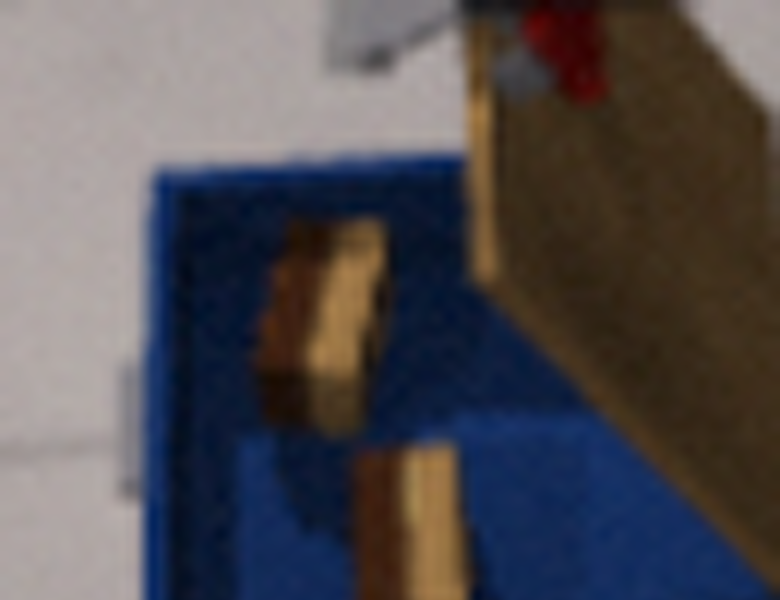

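One mould was knocked about 2 cm within the box but still lies flat, clear of walls and lid (top z 44–48 mm). Pushing the lid on down.

drive_tool:
  commands:
    - [[-7,0,-3],0,-1]
    - [[-20,1,-10],0,-1]
    - [[-32,2,-18],0,-1]
    - [[-44,2,-27],0,-1]
    - [[-55,2,-38],0,-1]
    - [[-64,3,-49],0,-1]
    - [[-73,3,-61],0,-1]
    - [[-81,3,-74],0,-1]
    - [[-87,4,-87],0,-1]
    - [[-93,4,-101],0,-1]

```text
time_s: 35.8
tool_pos: [0.4681, -0.1746, 0.088]
ee_rot: [0.492, -0.508, 0.508, -0.492]
contact_force: [2.7, -0.2, 2.4]
grip_width: -0.0001
```

drive_tool:
  commands:
    - [[-2,0,-7],0,-1]
    - [[-4,0,-14],0,-1]
    - [[-5,0,-21],0,-1]
    - [[-6,0,-28],0,-1]
    - [[-7,0,-34],0,-1]
    - [[-8,0,-39],0,-1]
    - [[-8,0,-43],0,-1]
    - [[-8,0,-45],0,-1]
    - [[-8,0,-45],0,-1]

```text
time_s: 36.7
tool_pos: [0.4601, -0.1742, 0.0449]
ee_rot: [-0.492, 0.508, -0.508, 0.492]
contact_force: [-5.2, 4.0, 14.3]
grip_width: 0.0
```

drive_tool:
  commands:
    - [[0,0,-2],0,-1]
    - [[0,0,-2],0,-1]
    - [[0,0,-2],0,-1]

```text
time_s: 37.0
tool_pos: [0.4601, -0.1742, 0.0439]
ee_rot: [-0.492, 0.508, -0.508, 0.492]
contact_force: [-8.5, 4.9, 19.6]
grip_width: 0.0002
```

drive_tool:
  commands:
    - [[0,0,2],0,-1]
    - [[0,0,5],0,-1]
    - [[0,0,8],0,-1]
    - [[0,0,8],0,-1]

```text
time_s: 37.4
tool_pos: [0.4606, -0.1748, 0.05]
ee_rot: [0.492, -0.507, 0.508, -0.492]
contact_force: [0.1, -0.1, -0.5]
grip_width: 0.0005
```

Run:
```python
from h import *
im,d,K,T,p=snap('wrist'); P=cloud(d,K,T); h=P[...,2]
for x in (.47,.53,.58):
    m=(d>0)&(abs(P[...,0]-x)<.004)&(abs(P[...,1]+.23)<.06)&(h>.05)&(h<.12); print(x,m.sum(),np.median(h[m]) if m.any() else 0)
im,d,K,T,p=snap('side'); P=cloud(d,K,T); h=P[...,2]
for x in (.44,.47,.53,.58):
    m=(d>0)&(abs(P[...,0]-x)<.004)&(abs(P[...,1]+.28)<.04)&(h>.05)&(h<.12); print('side',x,m.sum(),np.median(h[m]) if m.any() else 0)
```

```text
0.47 4347 0.07151122639177976
0.53 3754 0.07069463939838694
0.58 4658 0.07058982111819607
side 0.44 48 0.0683507190470205
side 0.47 39 0.06800273345574381
side 0.53 40 0.06864772996260238
side 0.58 43 0.06793392967003653
```

The lid is flat at 70 mm with no force on the raised finger, so the catch holds. I'll retreat and do the final check.

drive_tool:
  commands:
    - [[0,0,40],0,-1]
    - [[0,0,90],0,-1]
    - [[0,0,140],0,-1]
    - [[0,0,190],0,-1]
    - [[0,0,240],0,-1]
    - [[0,40,260],0,-1]
    - [[0,90,260],0,-1]
    - [[0,130,260],0,-1]
    - [[0,130,260],0,-1]

```text
time_s: 38.4
tool_pos: [0.46, -0.0407, 0.3097]
ee_rot: [-0.493, 0.507, -0.506, 0.494]
contact_force: [0.1, -1.4, -0.1]
grip_width: 0.0008
```

Run:
```python
from h import *
im,d,K,T,p=snap('side'); P=cloud(d,K,T); h=P[...,2]
for x in (.44,.5,.58):
    m=(d>0)&(abs(P[...,0]-x)<.005)&(abs(P[...,1]+.27)<.05)&(h>.05)&(h<.3); print('lid',x,round(float(np.median(h[m])),4))
a=np.load('side0.npz')
for k in ('canister','cellar','cake_ring','scraper'):
    q=landmark_of(k,'side')[:1]
    for t in q:
        r,c=t['point'][0]*384,t['point'][1]*512; print(k,round(t['confidence'],2),at_z(K,T,r,c,0).round(3))
sc=snap('scene')[0]
o=np.hstack([cv2.resize(im,(400,300)),cv2.resize(sc,(400,300))]); cv2.imwrite('pics/c16.png',o[...,::-1])
```

```text
lid 0.44 0.0694
lid 0.5 0.0674
lid 0.58 0.0672
canister 0.63 [ 0.412 -0.591  0.   ]
cellar 0.79 [0.803 0.005 0.   ]
cake_ring 0.78 [0.471 0.576 0.   ]
scraper 0.71 [0.754 0.226 0.   ]
```

View pics/c16.png

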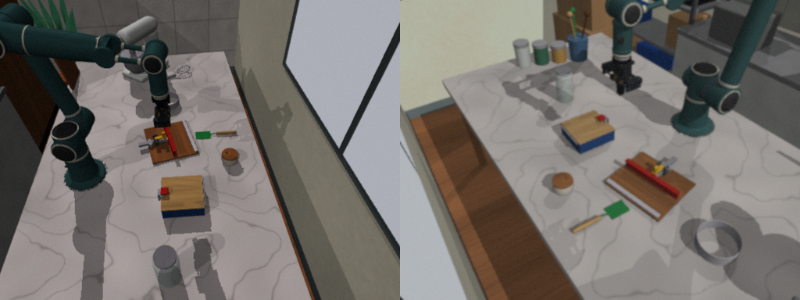

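The lid is shut, the clamp is empty with its bar back, the bystanders are in place and the arm is clear. Handing in.

```bash
python3 -c "
from workcell import *
print(job_done())"
```

```text
the job is handed in; nothing more can be done
None
```

I did the whole job in the order asked and handed it in at about 38 s.

- **Clamp:** I held the pawl up until the red bar had run about 74 mm, which is fully back. Two moulds were present.
- **Lid opening:** I pressed the catch and kept the lid under the finger up to fully open, 1.73 rad by camera depth.
- **Moulds:** Both lay flat in the box after placing. One was later knocked about 2 cm inside the box. Just before shutting I checked that it was still flat and clear of the walls and lid, so I left it.
- **Lid closing:** I pushed the lid shut with about 20 N at the end. It stayed flat at about 70 mm with the finger lifted off, so the catch holds. The side camera read 67–69 mm and the wrist camera 71 mm.
- **Bystanders:** The canister, salt cellar, cake ring and scraper read within about 1–1.5 cm of the first look, which I took as network noise. I never touched them, and they look unmoved in the last picture.

**Disagreement with the tool description:** the fingertips stand about 25 mm behind the reported tool position, not 17 mm ahead as stated. Because of this my first pinch closed above the fin. I measured the offset in the depth images and corrected for it, and every grip and press after that landed where planned.

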